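# Free a tight plug from a granite block and stow it in the tilt-out bin

### The job

Work the tight blue plug out of the granite block by twisting it back and forth while pulling gently, so that the block never lifts off its cradle. Lay the plug down flat on the green pad and let go, then take it again around its shank, lay it lengthwise in the yellow tilt-out bin and push the bin back until it clicks shut. Leave everything else on the bench where it is.

Things in the scene. Friction and masses are not known exactly. Their poses are not given: they have to be found in the camera images.
- plug: Blue plastic plug, 120 mm long, 0.2 kg. Origin: centre of its foot; z runs along its axis to the head. Round shank, 32 mm diameter, z = 0 to 80 mm; square head 38 x 38 mm (flats across x and y), z = 80 to 120 mm. Starts upright, 46 mm of shank in the hole. Hidden rubber grips hold it: a straight pull needs 27 to 45 N, more than the block weighs; while it turns (either way) far less.
- plug_head (a point): Centre of the plug's square head, on its axis 100 mm from the foot. When freeing it, about 6 mm of rise per radian of turning keeps the pull under about 12 N; it must keep turning while it rises. Turning takes about 0.6 N m: grip the head firmly (50 N). The grips let go after 26 mm of rise; the foot leaves the hole after 46 mm.
- plug_mid (a point): Point on the plug's axis, 60 mm from the foot (half its length, near the centre of mass).
- cradle: Wooden cradle fixed to the bench, 150 x 150 x 20 mm with low corner stops up to 36 mm high; origin at the centre of its underside. It keeps the granite block from sliding or turning.
- block_hole (a point): Centre of the hole's mouth, in the middle of the top face of the light grey granite block (110 x 110 x 60 mm, 1.9 kg, about 19 N, top 80 mm above the bench). The hole is 35 mm wide and 46 mm deep.
- block (a joint): How far the block has lifted off its cradle (m): 0 when it rests. A pull of more than about 19 N lifts it. It must stay under 0.006 (reading noise about 0.5 mm).
- pad: Flat green plastic pad fixed to the bench, 220 (its x) x 160 (its y) x 6 mm; origin at the centre of its underside. The plug is laid down here.
- rack: Grey sheet-metal rack fixed to the bench that holds the bin, 140 (x) x 230 (y) x 128 mm; origin 50 mm behind its open front (the front faces its -x), at the underside. Its roof (top 128 mm above the bench) closes the bin's mouth when the bin is shut.
- bin (a joint): Tilt of the yellow bin (rad): 0 shut, 0.85 fully tipped forward on its stop. A snap catch holds it shut: about 5 N at the lip frees it (at about 0.14); pushed back below 0.07 it snaps to 0. From about 0.4 on the tipping bin falls open by itself and stays so; to shut it, lift its lip up and back along its arc over that point and push it through the click.
- bin_hinge (a point): Middle of the bin's hinge, at its bottom front edge, 14 mm above the bench; the hinge runs along the rack's y and the bin's top tips towards the rack's -x. Axes as the rack's.
- bin_lip (a point): Middle of the top edge of the bin's front panel, 156 mm from the hinge, turning with the bin. The panel is 200 mm wide and 10 mm thick and when shut stands 42 mm above the rack's roof, so that it can be hooked from behind (its back is 5 mm behind this point) or pinched from above.
- bin_in (a point): Centre of the bin's inner floor (turns with the bin; x to the back, y along the width, z up out of it). Floor 86 (x) by 192 mm (y); front panel 156 mm high, back wall 45, sides 45 to 85. Fully tipped, the panel's inside leans 41 degrees above level, the floor rises steeply to the back, and what is laid in slides into the angle at the hinge.
- spare_mid (a point): Middle of a red spare plug of the same shape, lying on the bench; leave alone.
- mallet: Hammer, 240 mm long, lying on the bench at the right; leave alone.
- chisel: Dark steel chisel, 200 mm, lying beyond the work; leave alone.
- offcut: Granite offcut 80 x 60 x 40 mm; leave alone.
- flask: Dark steel flask, 66 mm wide, 210 mm high, standing at the back; leave alone.
- paint_can: White can, 90 mm wide, 110 mm high, at the right; leave alone.

How it is judged:
On the way, in this order (a step that is already met when the one before it is completed fails the run):
1. the plug is out of the block, lying flat on the green pad, let go and at rest (angle between plug's own z axis and vertical between 1.3 and 1.85 rad and height (world z) of plug_mid between 0.01 and 0.045 m and x of plug_mid in the frame of pad between -0.11 and 0.11 m and y of plug_mid in the frame of pad between -0.08 and 0.08 m and contact force between the fingers and plug below 0.3 N and linear speed of plug below 0.03 m/s), for 0.2 s.
2. the plug lies in the tipped bin, let go (x of plug_mid in the frame of bin_in between -0.05 and 0.05 m and y of plug_mid in the frame of bin_in between -0.1 and 0.1 m and z of plug_mid in the frame of bin_in between -0.01 and 0.045 m and contact force between the fingers and plug below 0.3 N and value of joint bin above 0.3 rad), for 0.1 s.
At the end, for the whole second after the job is handed in: The bin is clicked shut (joint below 0.03 rad) with the plug lying flat inside it (axis within about 15 degrees of level and 0.5 rad of the bin's length, its middle within the bin's inner space), at rest, and the block sits down on its cradle (lifted less than 3 mm) (x of plug_mid in the frame of bin_in between -0.05 and 0.05 m and y of plug_mid in the frame of bin_in between -0.1 and 0.1 m and z of plug_mid in the frame of bin_in between -0.01 and 0.045 m and value of joint bin below 0.03 rad and angle between plug's own z axis and vertical between 1.3 and 1.85 rad and angle between the z axis of plug and the y axis of bin_in, either way round below 0.5 rad and linear speed of plug below 0.03 m/s and value of joint block below 0.003 m); the robot touches nothing.
It fails at once if the block lifts more than 6 mm off its cradle (value of joint block above 0.006 m).
It fails at once if something else on the bench is moved by more than 40 mm (distance of any of spare_mid, mallet, chisel, offcut, flask, paint_can from where it was at the start of the episode above 0.04 m).
It also fails if it takes over 72 s, if anything falls off the work surface, if the arm or the gripper's body presses on something with over 40 N, if the wrist force passes 120 N, or if a joint passes its speed limit or range.

### The arm

A 6-joint arm with a two-finger parallel gripper is mounted at the origin on the work surface. World frame = base frame: x ahead of the robot, y to its left, z up, the work surface at z = 0. Lengths are in m, angles in rad, forces in N, time in s.
With the tool pointing down it reaches from about 0.425 to 1.125 m from the base axis. Payload 14.9 kg.
Tool frame: the origin (TCP) lies midway between the tips of the shut fingers; the grasp point (between the pads) lies 19 mm behind it; z points along the fingers, y is the line along which they close (so a half turn about z gives the same grasp; the last joint's range is limited). The gripper opens to 91 mm and grips with 3 to 60 N. Pads are 32 mm wide; open, the fingers measure 118 mm over their backs; the gripper's body (76 mm by 178 mm) begins 60 mm behind the grasp point.
Start: joints at [1.149, 0.379, 1.734, -0, 1.028, -0.033], TCP at [0.265, 0.648, 0.214] pointing down, gripper open.
Joint ranges: [-2.77, 2.77], [-0.74, 2.19], [0, 2.66], [-1.06, 4.2], [0.31, 2.87], [-3.08, 3.08]. Speed limits (rad/s): [1.89, 1.89, 2.39, 3.14, 3.14, 3.14].

### API

Orientations are given as [roll, pitch, yaw] about the fixed x, y, z axes, in that order (R = Rz(yaw) Ry(pitch) Rx(roll)).
In Python, from cell import r, imaging gives the robot as it stands (r), with the cameras (imaging).
- The arm moves only by the shell command python3 nudge.py 'ROWS' [FORCE]. ROWS is rows parted by semicolons, their numbers by spaces, 1 to 20 of them, each of 5 numbers: the finger opening in m, then dx, dy, dz in m, then a turn about the tool's z in rad; each row is the pose to reach, as a shift and turn from the pose commanded when the command began, along the tool's axes at that moment; what a row does not reach only later rows make up. A row lasts 1/8 s, in which the tool goes at most 0.0625 m and 0.188 rad, less where a joint would pass 70% of its speed; a pose out of reach is approached as far as the arm can. The fingers move at their own pace and stop on an object; FORCE is the grip in N (left out, the last holds). Time passes only in rows, so rows that do not move let the fingers close. It prints the time, the measured TCP pose, the force, the opening and the grip force at its end.
- r.read_state(): the state, without advancing time (a new reading comes with each control period).
- imaging.get_image(name): name is "side" or "top" or "wrist"; returns a dict with "frame" (420x560x3 uint8, blue, green, red), "K" (3x3 intrinsics, pixels), "rvec" (rotation vector, rad) and "tvec" (3), from world to camera coordinates, as OpenCV has them. Camera axes: x right, y down, z forward; pixel columns grow to the right and rows downward; lengths in m; the calibration is good to about 2 mm. A picture is of the moment at which its call begins. There is no depth.
- r.close_job(): hands the job in; it is judged then, once.
The state is a dict: "time": time; "q": joint angles; "joint_velocities": joint speeds; "effort": joint torques, N m; "ee_pos": TCP position; "orientation": TCP orientation; "contact_force": force on the tool from outside, world axes, zero at the start; "torque": the same for the moment, N m; "grip_width": finger opening in m; "grip_force": force on a finger pad.
Only numpy, scipy, OpenCV 4.12 (cv2) and the standard library are available. Lean on these libraries where they do the work, as an engineer would, in place of code of your own. Each camera call takes 0.05 s, during which the arm holds its last target. There are 200 camera calls.

## Working session

There is one attempt and no reset: what is moved stays moved. The work goes in short steps, Python scripts to look and compute and a shell command to move; the robot and the scene stay as the last step left them, time stands still between calls to the robot, and variables do not carry over. Pictures are saved under pics/ and viewed, at most 12 in all, crops included, and the job is handed in when it is done.

```bash
ls; mkdir -p pics
cat > h.py <<'E'
import numpy as np,cv2
from cell import r, imaging
def snap(n,save=None):
    d=imaging.get_image(n)
    if save: cv2.imwrite('pics/'+save,d['frame'])
    return d
def ray(d,u,v):
    R=cv2.Rodrigues(np.array(d['rvec'],float))[0];t=np.array(d['tvec'],float).ravel()
    c=-R.T@t; w=R.T@np.linalg.inv(np.array(d['K']))@np.array([u,v,1.]); return c,w/np.linalg.norm(w)
def onz(d,u,v,z):
    c,w=ray(d,u,v); return c+w*(z-c[2])/w[2]
def proj(d,p):
    return cv2.projectPoints(np.array(p,float).reshape(-1,1,3),np.array(d['rvec'],float),np.array(d['tvec'],float),np.array(d['K'],float),None)[0].reshape(-1,2)
def tri(a,b):
    (c,w),(e,x)=ray(*a),ray(*b)
    s=np.linalg.lstsq(np.c_[w,-x],e-c,rcond=None)[0]
    return (c+s[0]*w+e+s[1]*x)/2, np.linalg.norm(c+s[0]*w-e-s[1]*x)
E
python3 - <<'E'
from h import *
for n in('top','side','wrist'):
    d=snap(n,n+'0.png');print(n,ray(d,280,210),d['K'][0][0])
s=r.read_state();print(s)
a=[cv2.imread(f'pics/{n}0.png') for n in('top','side')]
E
```

```text
cell.py
nudge.py
pics
top (array([ 0.3419996 , -0.08991731,  1.17777579]), array([ 2.26326120e-01,  7.74342454e-04, -9.74051276e-01])) 428.1941647627814
side (array([ 0.09996457, -0.89866398,  1.05855938]), array([ 0.37328456,  0.59840057, -0.70892552])) 438.59943751756197
wrist (array([0.20273101, 0.67290589, 0.38559116]), array([ 0.21281069, -0.08154567, -0.97368471])) 315.83603469428465
{'time': 0.15, 'q': array([ 1.14874122e+00,  3.79296958e-01,  1.73461500e+00, -8.56992438e-06,
        1.02852077e+00, -3.33087152e-02]), 'joint_velocities': array([ 0.00161393, -0.00085965, -0.00015649, -0.00142901, -0.00094378,
       -0.00106259]), 'effort': array([-3.05441872e-04, -7.64114857e+01, -4.34655082e+01,  6.50908356e-02,
        4.08893160e-02, -5.10793404e-05]), 'ee_pos': array([0.265214  , 0.64749969, 0.21344841]), 'orientation': array([-3.14075280e+00, -2.06441097e-05,  2.75285068e+00]), 'contact_force': array([-0.26529225,  0.35144067, -1.31391394]), 'torque': array([-0.04092034, -0.01907954,  0.01485735]), 'grip_force': 0.0, 'grip_width': 0.09153493032012344}
```

View pics/top0.png

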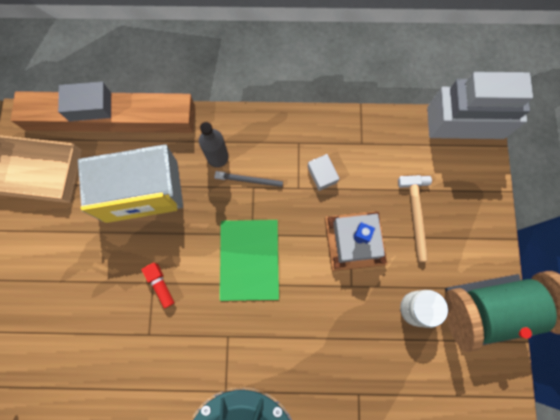

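View pics/side0.png

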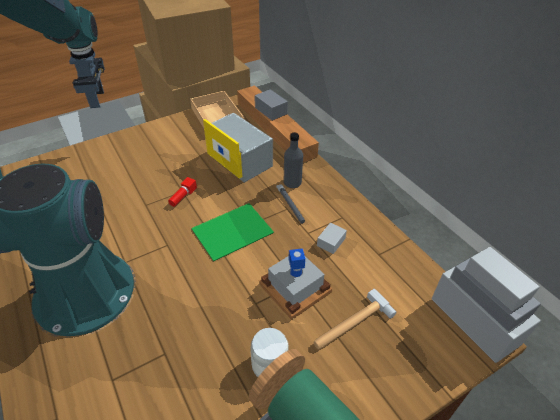

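Top view (x up, y left): plug head at about (365,232), block at (358,240), pad spanning (220–280, 220–300), bin panel (yellow) at (130,207), shut, with the rack roof behind it. The red spare is at (158,285) and the flask at (213,145). The side view shows the same with the head at (297,262), and the arm is clear of the work. Next I measure these.

```bash
cat > m.py <<'E'
from h import *
def mask(f,c):
    h=cv2.cvtColor(f,cv2.COLOR_BGR2HSV)
    lo,hi={'blue':((105,120,60),(130,255,255)),'green':((50,120,60),(75,255,255)),'yellow':((22,140,90),(34,255,255)),'red':((0,190,90),(5,255,255))}[c]
    return cv2.inRange(h,lo,hi)
def blob(d,c,roi):
    m=mask(d['frame'],c);k=np.zeros_like(m);x0,y0,x1,y1=roi;k[y0:y1,x0:x1]=m[y0:y1,x0:x1]
    cs=cv2.findContours(k,cv2.RETR_EXTERNAL,cv2.CHAIN_APPROX_NONE)[0]
    return max(cs,key=cv2.contourArea)
E
python3 - <<'E'
from m import *
t=snap('top');s=snap('side')
for n,d,roi in(('t',t,(340,210,390,250)),('s',s,(270,235,330,280))):
    c=blob(d,'blue',roi);print(n,'blue',cv2.boundingRect(c),cv2.contourArea(c),cv2.minAreaRect(c))
for n,d,roi in(('t',t,(200,200,300,310)),('s',s,(180,190,290,270))):
    c=blob(d,'green',roi);b=cv2.boxPoints(cv2.minAreaRect(c)) if n=='t' else cv2.approxPolyDP(c,4,True).reshape(-1,2)
    print('pad',n,[onz(d,*p,.006).round(4) for p in b])
for n,d,roi in(('t',t,(60,130,200,240)),('s',s,(190,100,260,190))):
    c=blob(d,'yellow',roi);print('yellow',n,cv2.approxPolyDP(cv2.convexHull(c),3,True).reshape(-1,2).tolist())
A=t['frame'][120:270,60:200];B=t['frame'][195:285,310:400]
C=s['frame'][100:190,190:290];D=s['frame'][235:325,250:340]
def z(i):return cv2.resize(i,(400,300),interpolation=cv2.INTER_CUBIC)
cv2.imwrite('pics/c1.png',np.vstack([np.hstack([z(A),z(B)]),np.hstack([z(C),z(D)])]))
E
```

```text
t blue (354, 223, 20, 20) 259.5 ((363.53094482421875, 233.680419921875), (16.34707260131836, 19.697715759277344), 23.962491989135742)
s blue (289, 249, 17, 28) 331.0 ((297.0, 262.5), (27.0, 16.0), 90.0)
pad t [array([0.5799, 0.0754, 0.006 ]), array([ 0.5826, -0.0811,  0.006 ]), array([ 0.3688, -0.085 ,  0.006 ]), array([0.3661, 0.0654, 0.006 ])]
pad s [array([0.5771, 0.0749, 0.006 ]), array([0.3644, 0.0652, 0.006 ]), array([ 0.3674, -0.0897,  0.006 ]), array([ 0.5829, -0.0841,  0.006 ])]
yellow t [[176, 208], [113, 221], [101, 220], [81, 209], [159, 194], [167, 195]]
yellow s [[203, 119], [238, 143], [239, 178], [207, 153]]
```

View pics/c1.png

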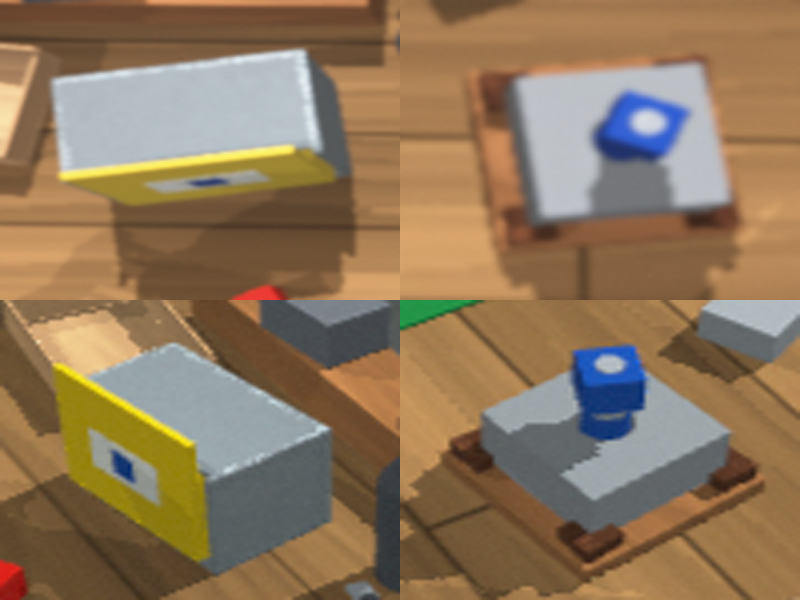

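Run:
```python
from m import *
t=snap('top');s=snap('side')
print('plugtop',tri((t,365.8,231.3),(s,296.8,254.2)))
for a,b in(((81,208),(203.5,119.3)),((164,195),(238.7,143.5))):
    print('lip corner',tri((t,*a),(s,*b)), onz(t,*a,.17),onz(s,*b,.17))
for b in ((239,178),(207,153)): print('low',onz(s,*b,.014))
for n,p in(('block',[(513,78),(707,63),(730,205),(540,222)]),):
    print(n,[onz(t,310+(x-400)/4.444,195+y/3.333,.08).round(4) for x,y in p])
print('head',[onz(t,310+(x-400)/4.444,195+y/3.333,.154).round(4) for x,y in [(626,92),(690,106),(664,160)]])
print('roofback',[onz(t,60+x/2.857,120+y/2,.128).round(4) for x,y in [(52,78),(303,50)]])
```

```text
plugtop (array([ 0.52989905, -0.29784976,  0.15343942]), np.float64(0.0013687344080715066))
lip corner (array([0.57356445, 0.39611481, 0.16480435]), np.float64(0.0009146913418518326)) [0.57281803 0.39350429 0.17      ] [0.57035982 0.38867168 0.17      ]
lip corner (array([0.61086251, 0.19402751, 0.1694572 ]), np.float64(0.003843192201451842)) [0.60883569 0.19438088 0.17      ] [0.61252905 0.19314695 0.17      ]
low [0.60712387 0.19885948 0.014     ]
low [0.56854507 0.39361207 0.014     ]
block [array([ 0.577 , -0.2345,  0.08  ]), array([ 0.5911, -0.3491,  0.08  ]), array([ 0.4792, -0.3586,  0.08  ]), array([ 0.4641, -0.2488,  0.08  ])]
head [array([ 0.5518, -0.2865,  0.154 ]), array([ 0.542 , -0.3212,  0.154 ]), array([ 0.5019, -0.3059,  0.154 ])]
roofback [array([0.7126, 0.4363, 0.128 ]), array([0.7549, 0.2111, 0.128 ])]
```

```bash
cat > go.py <<'E'
import sys
from h import *
from scipy.spatial.transform import Rotation as T
# usage: go.py x y z yaw ; prints tool-axis shift needed
s=r.read_state();x=list(map(float,sys.argv[1:5]))
R=T.from_euler('xyz',s['orientation']).as_matrix()
d=R.T@(np.array(x[:3])-s['ee_pos']); dy=-(x[3]-s['orientation'][2]); dy=(dy+np.pi)%(2*np.pi)-np.pi
print('shift',d.round(4),'turn',round(dy,3),'q',s['q'].round(2),'t',s['time'],'rows>=',np.ceil(max(np.linalg.norm(d)/.0625,abs(dy)/.188)))
E
python3 go.py .6205 .300 .20 1.754
python3 nudge.py '0 -.46 -.187 .014 1;0 -.46 -.187 .014 1;0 -.46 -.187 .014 1;0 -.46 -.187 .014 1;0 -.46 -.187 .014 1;0 -.46 -.187 .014 1;0 -.46 -.187 .014 1;0 -.46 -.187 .014 1;0 -.46 -.187 .014 1;0 -.46 -.187 .014 1;0 -.46 -.187 .014 1' 50
python3 go.py .6205 .300 .14 1.754
python3 - <<'E'
from h import *
snap('wrist','w1.png')
E
```

```text
time: 1.72
ee_pos: [0.6193, 0.3013, 0.2]
orientation: [-3.141, -0.0, 1.754]
contact_force: [0.3, -0.2, -0.9]
grip_width: 0.0002
grip_force: 0.0
shift [-0.0015  0.001   0.06  ] turn 0.0 q [0.42 0.38 1.77 0.   1.   0.24] t 1.725 rows>= 1.0
```

View pics/w1.png

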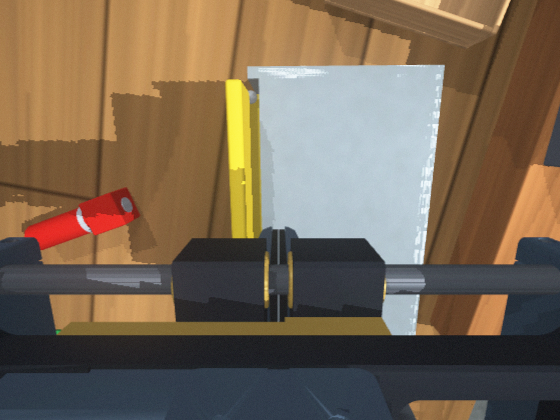

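The wrist view shows the shut panel's top edge (pixel columns 228–247 at row 85) to the left of the closed fingers (column 279), with the roof beneath them, so the fingers are behind the lip. The panel runs parallel to the image column, so the yaw is good.

```bash
python3 - <<'E'
from h import *
d=snap('wrist')
R=np.array([[.983,.182],[-.182,.983]])
for p in((228,82),(246,82),(232,238),(249,238)):
    q=onz(d,*p,.17);print(q,R@(q[:2]-[.6193,.3013]))
E
python3 nudge.py '0 0 0 .03 0;0 0 0 .06 0;0 0 -.02 .06 0;0 0 -.04 .06 0;0 0 -.055 .06 0;0 0 -.07 .06 0;0 0 -.085 .06 0;0 0 -.095 .055 0;0 0 -.105 .05 0;0 0 -.105 .05 0'
```

```text
[0.57133934 0.39234772 0.17      ] [-0.03057464  0.09822874]
[0.58192177 0.39432372 0.17      ] [-0.01981248  0.09824516]
[0.58831001 0.29587561 0.17      ] [-0.0314504  0.000308 ]
[0.59954418 0.2979732  0.17      ] [-0.02002545  0.00032532]
time: 3.08
ee_pos: [0.5167, 0.2815, 0.1506]
orientation: [3.141, -0.0, 1.753]
contact_force: [0.9, -0.1, 0.5]
grip_width: 0.0003
grip_force: 0.0
```

```bash
python3 nudge.py '0 0 0 -.05 0;.091 0 0 -.1 0'; python3 go.py .53 -.298 .25 1.25;python3 - <<'E'
from m import *
d=snap('side');c=blob(d,'yellow',(150,80,300,220));print(cv2.approxPolyDP(cv2.convexHull(c),3,True).reshape(-1,2).tolist())
u=.983,.182
H=np.array([.594,.297])
pts=[]
for th in(0,.4,.85):
  for y in(.1,-.1): pts.append([*(H+np.array([.983,.182])*(-.156*np.sin(th))+y*np.array([-.182,.983])),.014+.156*np.cos(th)])
print(proj(d,pts))
E
```

```text
time: 3.32
ee_pos: [0.5169, 0.2812, 0.251]
orientation: [-3.141, 0.0, 1.753]
contact_force: [0.4, 0.4, 0.3]
grip_width: 0.008
grip_force: 0.0
shift [-0.5721 -0.0919  0.0012] turn 0.503 q [ 0.46  0.16  1.94 -0.    1.04  0.28] t 3.325 rows>= 10.0
[[179, 144], [214, 133], [240, 153], [240, 178], [210, 171]]
[[204.12013621 117.99117481]
 [237.85763163 142.6851616 ]
 [190.56567755 127.17642176]
 [223.71927355 152.8827401 ]
 [178.90853444 142.60718001]
 [211.12245626 169.4252316 ]]
```

Bin is fully tipped: the lip corners at (179,144) and (210,171) match the 0.85 rad prediction. On to the plug.

```bash
python3 nudge.py '.091 -.57 -.09 0 .5;.091 -.57 -.09 0 .5;.091 -.57 -.09 0 .5;.091 -.57 -.09 0 .5;.091 -.57 -.09 0 .5;.091 -.57 -.09 0 .5;.091 -.57 -.09 0 .5;.091 -.57 -.09 0 .5;.091 -.57 -.09 0 .5;.091 -.57 -.09 0 .5;.091 -.57 -.09 0 .5;.091 -.57 -.09 0 .5'
python3 - <<'E'
from m import *
d=snap('wrist','w2.png');m=mask(d['frame'],'blue');print(m.sum()/255)
t=snap('top','t2.png')
E
```

```text
time: 4.88
ee_pos: [0.5316, -0.2943, 0.2498]
orientation: [-3.141, -0.0, 1.254]
contact_force: [-0.8, -0.2, 0.5]
grip_width: 0.0911
grip_force: 0.0
1756.0
```

View pics/w2.png

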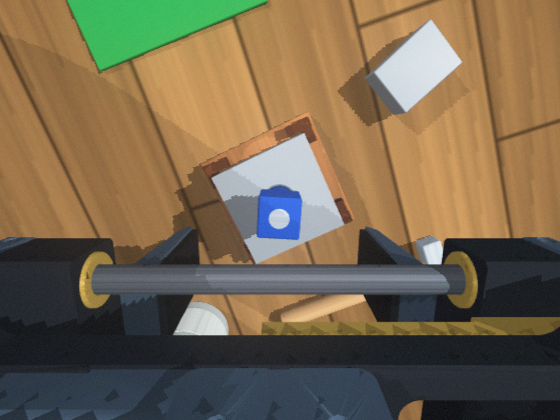

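The wrist view has the head nearly square to the image, centred at about (279,219) midway between the fingers, with face corners at about (258,198) and (299,240). Next I refine centre and yaw from the white dot and the lower edge.

Run:
```python
from m import *
d=imaging.get_image('wrist');f=d['frame'];t=imaging.get_image('top')
def dot(im,roi):
    h=cv2.cvtColor(im['frame'],cv2.COLOR_BGR2HSV);x0,y0,x1,y1=roi
    m=cv2.inRange(h,(0,0,150),(180,70,255))[y0:y1,x0:x1]
    c=max(cv2.findContours(m,0,2)[0],key=cv2.contourArea);M=cv2.moments(c);return M['m10']/M['m00']+x0,M['m01']/M['m00']+y0
a=dot(d,(264,205,295,233));b=dot(imaging.get_image('side'),(289,249,306,258)) 
print(a,b,onz(d,*a,.154),tri((d,*a),(imaging.get_image('side'),*b)))
c=blob(d,'blue',(240,170,320,250));
p=cv2.approxPolyDP(c,2.5,True).reshape(-1,2);print(p.tolist())
pts=c.reshape(-1,2).astype(float)
low=pts[(pts[:,1]>236)&(pts[:,0]>259)&(pts[:,0]<297)]
rt=pts[(pts[:,0]>296)&(pts[:,1]>203)&(pts[:,1]<237)];lf=pts[(pts[:,0]<262)&(pts[:,1]>203)&(pts[:,1]<235)]
for e in(low,rt,lf):
    w=np.array([onz(d,*q,.154)[:2] for q in e]).astype(np.float32);v=cv2.fitLine(w,cv2.DIST_HUBER,0,.01,.01).ravel();print(np.arctan2(v[1],v[0]),v[2:])
```

```text
(278.6596614127262, 218.37594862813776) (296.5882352941176, 253.91176470588235) [ 0.53065115 -0.29766695  0.154     ] (array([ 0.52987955, -0.29726186,  0.15373848]), np.float64(0.0017685825934606711))
[[261, 190], [257, 236], [297, 239], [301, 204], [298, 192], [281, 186]]
-0.37114164 [ 0.523425   -0.31393868]
1.1928382 [ 0.54681885 -0.3061008 ]
1.196655 [ 0.51468855 -0.28777057]
```

```bash
python3 go.py .5307 -.2977 .115 1.197
```

```text
shift [-3.000e-03 -1.000e-04  1.351e-01] turn 0.057 q [-0.54  0.19  1.9  -0.    1.04 -0.23] t 5.175 rows>= 3.0
```

```bash
python3 nudge.py '.091 -.003 0 .06 .057;.091 -.003 0 .11 .057;.091 -.003 0 .135 .057;.091 -.003 0 .135 .057;0 -.003 0 .135 .057;0 -.003 0 .135 .057;0 -.003 0 .135 .057;0 -.003 0 .135 .057;0 -.003 0 .135 .057' 50; python3 go.py .5307 -.2977 .115 1.197
```

```text
time: 6.3
ee_pos: [0.5307, -0.2984, 0.1151]
orientation: [3.141, 0.0, 1.196]
contact_force: [0.6, 0.2, -0.3]
grip_width: 0.044
grip_force: 0.0
shift [ 0.0007 -0.0002  0.0001] turn -0.001 q [-0.55  0.37  1.96 -0.    0.81 -0.18] t 6.3 rows>= 1.0
```

```bash
python3 nudge.py '0 0 0 0 0;0 0 0 0 0;0 0 0 0 0;0 0 0 0 .1;0 0 0 -.0005 .25;0 0 0 -.0013 .4;0 0 0 -.0021 .55;0 0 0 -.0029 .7;0 0 0 -.0037 .85;0 0 0 -.0045 1;0 0 0 -.0053 1.15;0 0 0 -.0061 1.3;0 0 0 -.0065 1.45;0 0 0 -.0065 1.45' 50;  python3 go.py .5307 -.2977 .115 1.197
```

```text
time: 8.05
ee_pos: [0.5298, -0.2976, 0.1207]
orientation: [-3.14, 0.002, -0.254]
contact_force: [-1.0, 3.4, -6.1]
grip_width: 0.0376
grip_force: 50.0
shift [ 0.0009 -0.0001  0.0057] turn -1.451 q [-0.55  0.36  1.96  0.    0.82  1.27] t 8.05 rows>= 8.0
```

```bash
python3 nudge.py '0 0 0 0 -.1;0 0 0 -.0003 -.25;0 0 0 -.0011 -.4;0 0 0 -.0019 -.55;0 0 0 -.0027 -.7;0 0 0 -.0035 -.85;0 0 0 -.0043 -1;0 0 0 -.0051 -1.15;0 0 0 -.0059 -1.3;0 0 0 -.0067 -1.45;0 0 0 -.0075 -1.6;0 0 0 -.0083 -1.75;0 0 0 -.0091 -1.9;0 0 0 -.0099 -2.05;0 0 0 -.0107 -2.2;0 0 0 -.0115 -2.35;0 0 0 -.0123 -2.5;0 0 0 -.0131 -2.65;0 0 0 -.0135 -2.8;0 0 0 -.0135 -2.8';  python3 go.py .5307 -.2977 .115 1.197; python3 -c "
from h import *
print({k:v for k,v in r.read_state().items() if k in('block','bin','torque')})"
```

```text
time: 10.55
ee_pos: [0.5313, -0.2983, 0.135]
orientation: [3.141, 0.002, 2.552]
contact_force: [6.0, 2.4, -5.8]
grip_width: 0.0381
grip_force: 50.0
shift [0.0009 0.0001 0.02  ] turn 1.355 q [-0.55  0.34  1.96  0.    0.84 -1.53] t 10.55 rows>= 8.0
{'torque': array([ 0.82860307, -1.58171639,  0.2406159 ])}
```

```bash
python3 nudge.py '0 0 0 0 .1;0 0 0 -.0003 .25;0 0 0 -.0011 .4;0 0 0 -.0019 .55;0 0 0 -.0027 .7;0 0 0 -.0035 .85;0 0 0 -.0043 1;0 0 0 -.0051 1.15;0 0 0 -.0059 1.3;0 0 0 -.0067 1.45;0 0 0 -.0075 1.6;0 0 0 -.0083 1.75;0 0 0 -.0091 1.9;0 0 0 -.0091 1.9';  python3 go.py .5307 -.2977 .115 1.197
```

```text
time: 12.3
ee_pos: [0.5306, -0.2986, 0.1441]
orientation: [3.141, 0.0, 0.65]
contact_force: [-0.1, 0.6, -1.8]
grip_width: 0.038
grip_force: 50.0
shift [ 0.0006 -0.0007  0.0291] turn -0.547 q [-0.55  0.33  1.95 -0.    0.86  0.37] t 12.3 rows>= 3.0
```

```bash
python3 nudge.py '0 0 0 -.01 0;0 0 0 -.02 0;0 0 0 -.045 0;0 0 0 -.08 0;0 0 0 -.08 0';  python3 go.py .44 -.004 .12 .03
python3 - <<'E'
from h import *
d=snap('top')
for p in((216,163),(213,170)):print(onz(d,*p,0))
E
```

```text
time: 12.92
ee_pos: [0.532, -0.2992, 0.2274]
orientation: [3.137, -0.002, 0.647]
contact_force: [0.1, -0.3, -2.1]
grip_width: 0.0377
grip_force: 50.0
shift [ 0.1045 -0.2915  0.1062] turn 0.617 q [-0.55  0.22  1.92 -0.    1.    0.37] t 12.925 rows>= 6.0
[0.75222741 0.09871901 0.        ]
[0.73083618 0.10634065 0.        ]
```

```bash
python3 nudge.py '0 .105 -.29 0 .617;0 .105 -.29 0 .617;0 .105 -.29 0 .617;0 .105 -.29 0 .617;0 .105 -.29 .06 .617;0 .105 -.29 .106 .617;0 .105 -.29 .106 .617;0 .105 -.29 .106 .617;0 .105 -.29 .106 .617';  python3 go.py .44 -.004 .089 .03
python3 - <<'E'
from m import *
d=snap('side','s3.png')
c=blob(d,'blue',(150,100,320,280));print(cv2.boundingRect(c),cv2.contourArea(c))
w=snap('wrist')
cv2.imwrite('pics/c3.png',np.hstack([cv2.resize(d['frame'][130:270,150:290],(400,400)),cv2.resize(w['frame'],(400,400))]))
E
```

```text
time: 14.1
ee_pos: [0.4414, -0.0043, 0.1198]
orientation: [3.141, -0.003, 0.028]
contact_force: [0.7, -0.2, -2.1]
grip_width: 0.0378
grip_force: 50.0
shift [-0.0015 -0.0003  0.0308] turn -0.002 q [-0.06  0.12  2.29 -0.    0.73  1.48] t 14.1 rows>= 1.0
(211, 201, 16, 28) 141.0
```

View pics/c3.png

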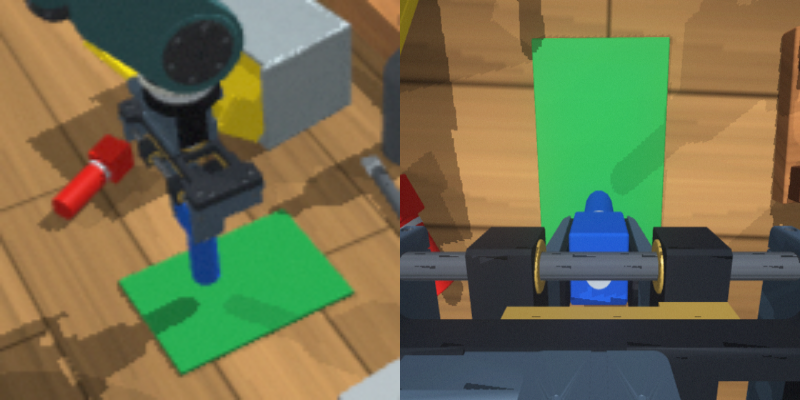

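The plug hangs upright over the near half of the pad (foot at about (205,280) in the crop), with the red spare clear of the hand. I'll set the foot down, loosen the grip and swing the head over in an arc.

```bash
python3 nudge.py '0 0 0 .015 0;0 0 0 .025 0;0 0 0 .029 0;0 0 0 .031 0;0 0 0 .032 0;0 0 0 .032 0'; python3 go.py .44 -.004 .089 .03
```

```text
time: 14.95
ee_pos: [0.44, -0.0036, 0.0869]
orientation: [-3.142, 0.001, 0.029]
contact_force: [-9.1, 1.2, 24.5]
grip_width: 0.0376
grip_force: 50.0
shift [-0.      0.0004 -0.0021] turn -0.001 q [-0.06  0.19  2.3  -0.    0.66  1.48] t 14.95 rows>= 1.0
```

```bash
python3 nudge.py '0 0 0 -.001 0;0 0 0 -.001 0;0 .008 0 -.0012 0;0 .017 0 -.0015 0;0 .026 0 -.0015 0;0 .035 0 0 0;0 .044 0 .002 0;0 .052 0 .005 0;0 .060 0 .009 0;0 .068 0 .0135 0;0 .0755 0 .018 0' 4; python3 go.py .44 -.004 .089 .03
python3 - <<'E'
from m import *
d=snap('side')
cv2.imwrite('pics/c4.png',cv2.resize(d['frame'][130:270,150:290],(600,600)))
E
```

```text
time: 16.32
ee_pos: [0.5158, -0.0014, 0.0676]
orientation: [3.142, 0.0, 0.029]
contact_force: [0.0, 0.1, 2.2]
grip_width: 0.038
grip_force: 4.0
shift [-0.0759  0.0004 -0.0214] turn -0.001 q [-0.05  0.33  2.15 -0.    0.66  1.49] t 16.325 rows>= 2.0
```

View pics/c4.png

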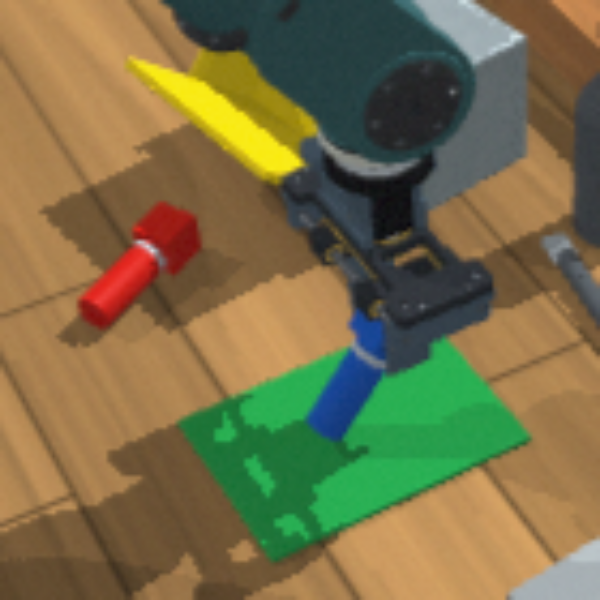

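The plug is tipping about its foot as planned (foot at about (325,428), head in the fingers at (370,330)). I'll continue the arc.

```bash
python3 nudge.py '0 .007 0 .005 0;0 .013 0 .011 0;0 .019 0 .018 0;0 .024 0 .025 0;0 .029 0 .033 0;0 .032 0 .040 0;0 .035 0 .047 0;0 .035 0 .047 0;.06 .035 0 .047 0;.091 .035 0 .047 0;.091 .035 0 .047 0;.091 .035 0 .047 0;.091 .035 0 0 0;.091 .035 0 -.06 0;.091 -.02 0 -.1 0;.091 -.06 0 -.1 0;.091 -.06 0 -.1 0'; python3 go.py .44 -.004 .089 .03
python3 - <<'E'
from m import *
d=snap('wrist');s=snap('side');t=snap('top')
for n,i in(('w',d),('s',s),('t',t)):
    c=blob(i,'blue',(0,0,560,420));print(n,cv2.minAreaRect(c),cv2.contourArea(c))
cv2.imwrite('pics/c5.png',np.hstack([cv2.resize(s['frame'][130:270,150:290],(300,400)),cv2.resize(d['frame'],(500,400))]))
E
```

```text
time: 18.5
ee_pos: [0.4531, -0.0031, 0.1684]
orientation: [3.142, -0.0, 0.029]
contact_force: [0.7, -0.0, -0.3]
grip_width: 0.0908
grip_force: 0.0
shift [-0.0131  0.0005  0.0794] turn -0.001 q [-0.06  0.05  2.24 -0.    0.85  1.48] t 18.5 rows>= 2.0
w ((278.5, 164.5), (73.0, 31.0), 90.0) 2153.5
s ((235.80001831054688, 222.6000213623047), (8.9442720413208, 22.360679626464844), 63.43495178222656) 174.0
t ((540.834716796875, 247.5688018798828), (57.2805290222168, 42.428749084472656), 84.0938491821289) 1865.0
```

View pics/c5.png

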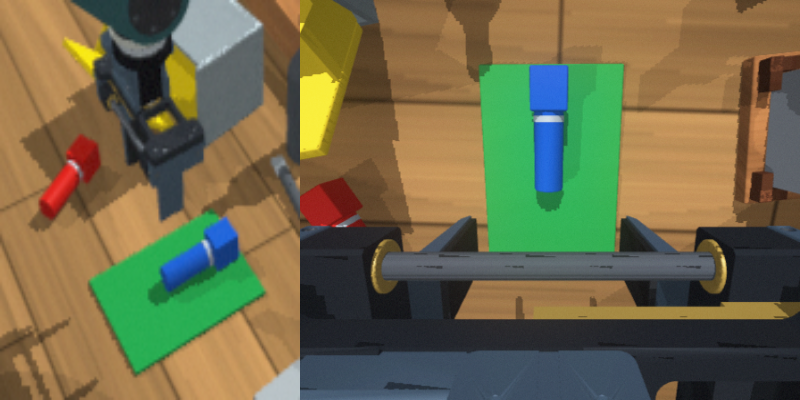

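The plug lies flat on the pad, let go. In the wrist view its foot end is at about (278,200), the white ring at (278,125) and the head beyond at about v = 70–115; its axis points straight up the image.

Run:
```python
from m import *
d=imaging.get_image('wrist');s=imaging.get_image('side')
print('ring',tri((d,277.7,125),(s,247,218.2)))
c=blob(d,'blue',(240,50,320,220)).reshape(-1,2).astype(float)
print(c[:,1].min(),c[:,1].max())
C=[]
for v in range(135,190,5):
    row=c[np.abs(c[:,1]-v)<1];C.append(onz(d,(row[:,0].min()+row[:,0].max())/2,v,.024))
C=np.array(C);l=cv2.fitLine(C[:,:2].astype(np.float32),cv2.DIST_HUBER,0,.01,.01).ravel();print(l,np.arctan2(l[1],l[0]))
print('ends',onz(d,277.7,c[:,1].max(),.02),onz(d,277.7,115,.04),onz(d,277.7,c[:,1].min(),.04))
```

```text
ring (array([ 0.53308109, -0.00080189,  0.02181092]), np.float64(0.00034045176659794785))
132.0 204.0
[ 0.99955416  0.02985714  0.5017665  -0.00195487] 0.029861579
ends [ 0.45408692 -0.0030684   0.02      ] [ 5.41082314e-01 -5.04776236e-04  4.00000000e-02] [ 0.52610836 -0.00094866  0.04      ]
```

```bash
python3 go.py .509 -.0018 .012 .030
```

```text
shift [0.0528 0.0002 0.1559] turn -0.001 q [-0.06  0.06  2.24 -0.    0.85  1.48] t 18.75 rows>= 3.0
```

```bash
python3 nudge.py '.091 .053 0 .05 0;.091 .053 0 .1 0;.06 .053 0 .145 0;.06 .053 0 .155 0;0 .053 0 .155 0;0 .053 0 .155 0;0 .053 0 .155 0;0 .053 0 .155 0;0 .053 0 .155 0;0 .053 0 .155 0;0 .053 0 .155 0' 30; python3 go.py .57 .29 .22 1.754
```

```text
time: 20.12
ee_pos: [0.5089, -0.0016, 0.0137]
orientation: [3.142, -0.001, 0.029]
contact_force: [-1.2, 0.8, 10.0]
grip_width: 0.0315
grip_force: 30.0
shift [ 0.0697 -0.2897 -0.2063] turn -1.725 q [-0.05  0.43  2.17 -0.    0.55  1.49] t 20.125 rows>= 10.0
```

```bash
python3 nudge.py '0 0 0 -.06 0;0 0 0 -.12 0;0 0 0 -.18 -.1;0 .07 -.29 -.206 -1.725;0 .07 -.29 -.206 -1.725;0 .07 -.29 -.206 -1.725;0 .07 -.29 -.206 -1.725;0 .07 -.29 -.206 -1.725;0 .07 -.29 -.206 -1.725;0 .07 -.29 -.206 -1.725;0 .07 -.29 -.206 -1.725;0 .07 -.29 -.206 -1.725;0 .07 -.29 -.206 -1.725;0 .07 -.29 -.206 -1.725;0 .07 -.29 -.206 -1.725'; python3 go.py .572 .285 .08 1.754
python3 - <<'E'
from m import *
d=snap('wrist','w6.png');s=snap('side')
cv2.imwrite('pics/c6.png',np.hstack([cv2.resize(s['frame'][80:220,150:290],(300,400)),cv2.resize(d['frame'],(500,400))]))
E
```

```text
time: 22.0
ee_pos: [0.57, 0.2902, 0.219]
orientation: [-3.142, 0.0, 1.752]
contact_force: [0.3, 0.2, -1.9]
grip_width: 0.0313
grip_force: 30.0
shift [-0.0055  0.001   0.139 ] turn -0.002 q [ 0.43  0.28  1.86 -0.    1.    0.25] t 22.0 rows>= 3.0
```

View pics/c6.png

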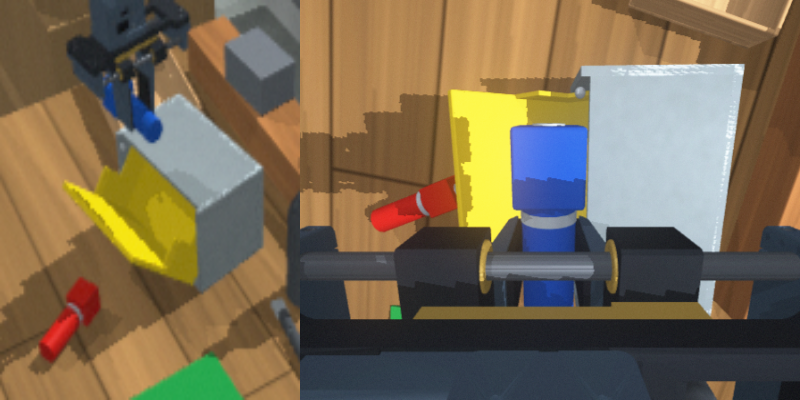

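The plug is level over the tipped bin, parallel to the hinge (head at crop (548,165)). The roof's front edge is at crop column 589, just right of the plug, so I check its clearance.

Run:
```python
from h import *
d=imaging.get_image('wrist');s=r.read_state()
R=np.array([[.983,.182],[-.182,.983]]);H=[.594,.297]
for u in((589-300)/.893,(743-300)/.893):
    for v in(80/.952,200/.952): print(R@(onz(d,u,v,.128)[:2]-H))
print('tool',R@(s['ee_pos'][:2]-H))
for u,v in((450,90),(457,200)): print('lip',R@(onz(d,(u-300)/.893,v/.952,.117)[:2]-H))
```

```text
[0.01013932 0.10391972]
[0.01363325 0.00302296]
[0.14454861 0.10393619]
[0.16122456 0.00303835]
tool [-0.02478838 -0.00224428]
lip [-0.11542683  0.09750574]
lip [-0.11652309  0.00043161]
```

```bash
python3 nudge.py '0 -.006 -.005 .04 0;0 -.006 -.005 .08 0;0 -.006 -.005 .11 0;0 -.006 -.005 .125 0;0 -.006 -.005 .135 0;0 -.006 -.005 .137 0;0 -.006 -.005 .137 0'; python3 go.py .572 .285 .08 1.754
```

```text
time: 23.02
ee_pos: [0.5666, 0.2837, 0.0828]
orientation: [3.141, -0.0, 1.754]
contact_force: [-0.1, 0.2, -2.0]
grip_width: 0.0312
grip_force: 30.0
shift [0.0003 0.0055 0.0028] turn -0.0 q [0.43 0.45 1.92 0.   0.77 0.24] t 23.025 rows>= 1.0
```

```bash
python3 nudge.py '.036 0 0 0 0;.04 0 0 0 0;.041 0 0 0 0;.041 0 0 0 0;.041 0 0 -.02 0;.041 0 0 -.05 0;.041 0 -.04 -.11 0;.041 0 -.1 -.15 0;.041 0 -.15 -.15 0;0 0 -.15 -.15 0;0 0 -.15 -.15 0'
python3 - <<'E'
from m import *
d=snap('top');s=snap('side');w=snap('wrist')
cv2.imwrite('pics/c7.png',np.hstack([cv2.resize(d['frame'][120:260,60:200],(270,400)),cv2.resize(s['frame'][80:220,150:290],(270,400)),cv2.resize(w['frame'],(260,400))]))
E
```

```text
time: 24.4
ee_pos: [0.4192, 0.2565, 0.2333]
orientation: [3.14, -0.001, 1.754]
contact_force: [0.1, 0.2, 0.1]
grip_width: 0.0237
grip_force: 0.0
```

View pics/c7.png

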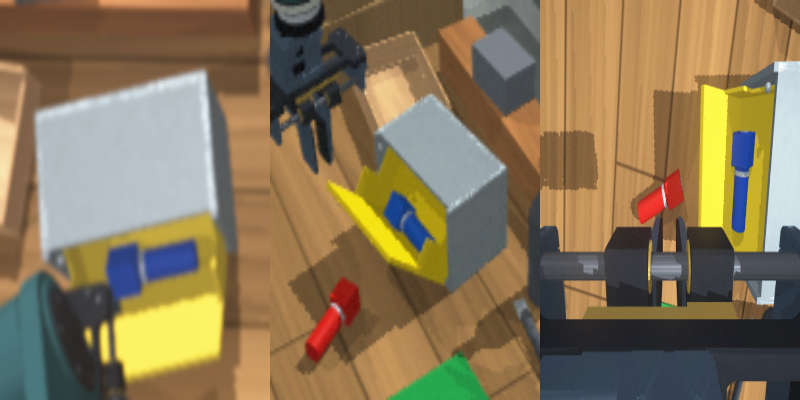

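The plug lies lengthwise in the angle of the tipped bin: top view head at crop (125,270), shank to (195,255), and the side view agrees. The hand is clear in front, so I close the bin along its arc.

```bash
python3 nudge.py '0 0 0 .06 0;0 0 0 .12 0;0 0 .01 .148 0;0 0 .03 .151 0;0 0 .045 .151 0;0 0 .053 .143 0;0 0 .061 .135 0;0 0 .070 .128 0;0 0 .080 .121 0;0 0 .09 .115 0;0 0 .1 .11 0;0 0 .108 .107 0;0 0 .115 .105 0;0 0 .122 .103 0;0 0 .129 .101 0;0 0 .136 .1 0'; python3 go.py .594 .297 .14 1.754
```

```text
time: 26.55
ee_pos: [0.5529, 0.281, 0.1321]
orientation: [3.141, -0.0, 1.754]
contact_force: [-0.7, -0.7, 0.1]
grip_width: 0.0006
grip_force: 0.1
shift [ 0.0083  0.0433 -0.0079] turn -0.0 q [ 0.43  0.36  1.93 -0.    0.84  0.25] t 26.55 rows>= 1.0
```

```bash
python3 nudge.py '0 0 .006 -.001 0;0 0 .012 -.002 0;0 0 .018 -.002 0;0 0 .022 -.002 0;0 0 .025 -.002 0;0 0 .027 -.002 0;0 0 .027 -.002 0'
python3 - <<'E'
from m import *
d=imaging.get_image('side');c=blob(d,'yellow',(150,80,300,220));print(cv2.approxPolyDP(cv2.convexHull(c),3,True).reshape(-1,2).tolist())
E
```

```text
time: 27.42
ee_pos: [0.5784, 0.2857, 0.1339]
orientation: [-3.14, 0.0, 1.754]
contact_force: [-5.1, -0.7, 2.7]
grip_width: 0.0003
grip_force: 2.6
[[206, 132], [224, 133], [238, 143], [240, 177], [207, 153]]
```

```bash
python3 nudge.py '0 0 .002 0 0;0 0 .004 0 0;0 0 .005 0 0;0 0 .005 0 0'; python3 nudge.py '0 0 -.02 0 0;0 0 -.06 -.03 0;0 0 -.1 -.08 0;0 -.1 -.15 -.12 0;0 -.2 -.15 -.15 0;0 -.28 -.15 -.15 0;0 -.28 -.15 -.15 0;0 -.28 -.15 -.15 0;0 -.28 -.15 -.15 0';python3 - <<'E'
from m import *
d=snap('side');t=snap('top')
c=blob(d,'yellow',(150,80,300,220));print(cv2.approxPolyDP(cv2.convexHull(c),3,True).reshape(-1,2).tolist())
cv2.imwrite('pics/c8.png',np.hstack([cv2.resize(d['frame'],(400,300)),cv2.resize(t['frame'],(400,300))]))
E
```

```text
time: 27.98
ee_pos: [0.5787, 0.2857, 0.1338]
orientation: [-3.13, 0.001, 1.754]
contact_force: [-42.7, -7.9, 33.4]
grip_width: 0.0006
grip_force: 23.2
time: 29.1
ee_pos: [0.4878, -0.0183, 0.2848]
orientation: [3.14, 0.001, 1.75]
contact_force: [0.1, 0.8, 0.2]
grip_width: 0.0003
grip_force: 0.0
[[241, 177], [214, 159], [215, 154], [238, 145]]
```

View pics/c8.png

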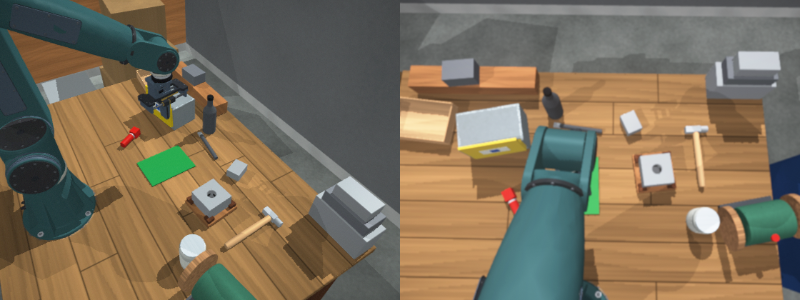

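The bin looks shut, the block is seated with an empty hole, and nothing else has moved. I'll check the panel's outline numerically.

Run:
```python
from m import *
d=imaging.get_image('top');c=blob(d,'yellow',(60,130,200,240));print(cv2.approxPolyDP(cv2.convexHull(c),3,True).reshape(-1,2).tolist())
a=cv2.imread('pics/top0.png');ma=mask(a,'yellow')[130:240,60:170];mb=mask(d['frame'],'yellow')[130:240,60:170]
print((ma>0).sum(),(mb>0).sum(),((ma>0)^(mb>0)).sum(), r.read_state()['time'])
```

```text
[[176, 208], [112, 221], [81, 209], [167, 195]]
1143 1124 33 29.25
```

The outline matches the shut starting view almost exactly (33 of about 1140 pixels differ), so I hand in.

```bash
python3 -c "
from cell import r, imaging
print(r.close_job())"
```

```text
the job is handed in; nothing more can be done
None
```

The job is handed in at about 29 s with no verdict shown: the plug was twisted free and laid on the pad, then placed lengthwise in the bin and the bin pushed shut; camera checks show the bin closed, the block seated and nothing else visibly moved.

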